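# Take down a stack of turned parts and lay them out

## Robot

A 6-joint arm with a two-finger parallel gripper is mounted at the origin on a cart in front of the work surface, level with it; the furniture and walls round the work are solid. World frame = base frame: x ahead of the robot, y to its left, z up, the work surface at z = 0. Lengths are in m, angles in rad, forces in N, time in s.
With the tool pointing down it reaches from about 0.3 to 0.85 m from the base axis. Payload 5.4 kg.
Tool frame: the origin (TCP) lies between the finger pads; the fingertips stand 17 mm ahead of it and the grasp point (between the pads) lies 2 mm behind it; z points along the fingers, y is the line along which they close (so a half turn about z gives the same grasp; the last joint's range is limited). The gripper opens to 85 mm and grips with 20 to 120 N. Pads are 22 mm wide; open, the fingers measure 114 mm over their backs; the gripper's body (76 mm by 85 mm) begins 54 mm behind the grasp point. The pads swing forward as they close: fully open they stand 13 mm farther back than shut.
Start: joints at [0.903, 0.158, 1.597, -0, 1.386, -0.21], TCP at [0.254, 0.516, 0.248] pointing down, gripper open.
Joint ranges: [-2.91, 2.91], [-0.94, 2.29], [0.18, 2.7], [-1.29, 4.43], [0.17, 2.64], [-3, 3]. Speed limits (rad/s): [2.57, 2.57, 3.14, 3.14, 3.14, 3.14].

## Interface

Orientations are given as a unit quaternion [w, x, y, z].
In Python, from cell import arm, grab_frame gives the robot as it stands.
- The arm moves only by the tool carry_out, never from a script. Its argument "rows" is a list of rows, each an object with "hand": the opening, from -1 (shut) to 1 (fully open); "offset": the shift along the tool's x, y, z as a fraction of full scale, a list of three; "spin": the turn about the tool's z as a fraction of full scale. A call has 1 to 8 rows; each row is the pose to reach, as a shift and turn from the pose commanded when the call began, along the tool's axes at that moment; what a row does not reach only later rows make up. Full scale, the value 1, is 100 mm for a shift and 90 degrees for a turn. A row lasts 1/10 s, in which the tool goes at most 50 mm and 8.59 degrees, less where a joint would pass 70% of its speed; a pose out of reach is approached as far as the arm can. A call with a number of a shift or a turn outside -1 to 1 is refused whole. A call with a gripper value outside its range is refused whole. The fingers move at their own pace and stop on an object; "newtons" is the grip in N (left out, the last holds). Time passes only in rows, so rows that repeat a pose let the fingers close. It gives the time, the measured TCP pose, the force, the opening and the grip force at its end, in the units of the state.
- arm.state(): the state, without advancing time (a new reading comes with each control period).
- grab_frame(name): name is "side" or "top"; returns a dict with "color" (384x512x3 uint8, blue, green, red), "fov_y" (degrees; the focal length in pixels is half the picture's height over the tangent of half this angle, whatever the lens; pixels are square), "cx", "cy" (the principal point, pixels), "origin" and "orientation" of the camera in the world. Camera axes: x right, y down, z forward; pixel columns grow to the right and rows downward; lengths in m; the calibration is good to about 2 mm. A picture is of the moment at which its call begins. There is no depth.
- arm.finish_job(): hands the job in; it is judged then, once.
The state is a dict: "t": time; "joints": joint angles; "joint_vel": joint speeds; "joint_efforts": joint torques, N m; "tcp_pos": TCP position; "orientation": TCP orientation; "wrist_force": force on the tool from outside, world axes, zero at the start; "torque": the same for the moment, N m; "finger_gap": opening from 0.0 (shut) to 1.0 (fully open); "grip_force": force on a finger pad.
Only numpy, scipy, OpenCV 4.12 (cv2) and the standard library are available. Lean on these libraries where they do the work, as an engineer would, in place of code of your own. Each camera call takes 0.05 s, during which the arm holds its last target. There are 200 camera calls.

## Task

Take the stack down one piece at a time from the top: the hex nut flat in the round steel dish, the small bearing flat in the middle of the card tray's small compartment, the large bearing flat in the middle of its large compartment, and last the flange, hub up, onto the middle of the green pad. Let go of each before taking the next, set the bearings and the flange down without dropping them, and do not push the light tray out of its place.

Things in the scene. Friction and masses are not known exactly. Their poses are not given: they have to be found in the camera images.
- hex_nut: grey steel hex nut on top of the stack, lying flat: 24 mm across the flats, 28 mm across the corners, 14 mm high, about 30 g. Origin at the centre of its underside, z up; the flats of one pair face +y and -y, two corners point to +x and -x. At the start it lies on the small bearing, underside 58 mm above the bench, centred to 3 mm each way
- small_bearing: bright steel ball bearing, 42 mm in diameter, 13 mm high, about 90 g, second from the top of the stack; lies on the large bearing, underside 45 mm above the bench at the start, centred to 3 mm each way. Origin at the centre of its underside, z up; round, so any yaw will do
- large_bearing: bright steel ball bearing, 62 mm in diameter, 19 mm high, about 240 g, third from the top of the stack; lies on the hub of the flange, underside 26 mm above the bench at the start, centred to 3 mm each way. Origin at the centre of its underside, z up; round, so any yaw will do
- hub_flange: grey steel flange (350 g), bottom of the stack, on the bench: disc 90 mm in diameter, 13 mm thick, with a round hub 56 mm in diameter, its top 26 mm above the underside. Four bolt heads, 12 mm wide, tops 14 mm above the underside, 36 mm from the axis on +x, -x, +y, -y: grip the hub between them, along a line at 45 degrees to x and y. Origin: centre of the underside, z up through the hub
- card_tray: low open tray of brown card, loose, light (70 g), 220 mm along x, 130 along y, walls 16 mm high; walls and floor 3 mm thick. A divider as high as the walls, at x = +14.5 mm, makes a large compartment at the -x end (120 x 124 mm inside) and a small one at the +x end (91 x 124). Origin: centre of the underside, z up; x within 0.3 rad of world x, large compartment nearer the robot
- large_compartment (a point): centre of the floor (its upper face, 3 mm above the bench) of the tray's large compartment; axes as the tray's
- small_compartment (a point): centre of the floor (its upper face, 3 mm above the bench) of the tray's small compartment; axes as the tray's
- parts_dish: round open dish of bright steel, fixed to the bench: 130 mm across the rim, 16 mm high, inside about 114 mm in diameter at the floor, whose upper face is 4 mm above the bench. Origin at the centre of its underside, z up
- green_pad: square green pad with a thin white ring printed on it, fixed to the bench, 110 by 110 mm and 4 mm thick; the ring is 100 mm in diameter and centred. Origin at the centre of its underside, z up

How it is judged:
On the way, in this order (a step that is already met when the one before it is completed fails the run):
1. the nut lies flat and released in the dish (horizontal distance between hex_nut and parts_dish below 0.047 m and z of hex_nut in the frame of parts_dish between 0.001 and 0.008 m and angle between hex_nut's own z axis and vertical below 0.12 rad and linear speed of hex_nut below 0.02 m/s and angular speed of hex_nut below 0.2 rad/s and contact force between the fingers and hex_nut below 0.05 N), for 0.2 s.
2. the small bearing lies flat and released in the small compartment, within 15 mm of its middle (horizontal distance between hex_nut and parts_dish below 0.047 m and z of hex_nut in the frame of parts_dish between 0.001 and 0.008 m and angle between each of hex_nut, small_bearing's own z axis and vertical below 0.12 rad and horizontal distance between small_bearing and small_compartment below 0.015 m and z of small_bearing in the frame of small_compartment between -0.003 and 0.004 m and linear speed of small_bearing below 0.02 m/s and angular speed of small_bearing below 0.2 rad/s and contact force between the fingers and small_bearing below 0.05 N), for 0.2 s.
3. the large bearing lies flat and released in the large compartment, within 15 mm of its middle (horizontal distance between hex_nut and parts_dish below 0.047 m and z of hex_nut in the frame of parts_dish between 0.001 and 0.008 m and angle between each of hex_nut, small_bearing, large_bearing's own z axis and vertical below 0.12 rad and horizontal distance between small_bearing and small_compartment below 0.015 m and z of small_bearing in the frame of small_compartment between -0.003 and 0.004 m and horizontal distance between large_bearing and large_compartment below 0.015 m and z of large_bearing in the frame of large_compartment between -0.003 and 0.004 m and linear speed of large_bearing below 0.02 m/s and angular speed of large_bearing below 0.2 rad/s and contact force between the fingers and large_bearing below 0.05 N), for 0.2 s.
At the end, for the whole second after the job is handed in: Nut flat on the dish floor; each bearing flat in its compartment and the flange flat, hub up, on the green pad, each within 15 mm of the middle; the tray flat and within 30 mm of where it stood; all released and at rest (all of step 3 and linear speed of each of hex_nut, small_bearing, hub_flange below 0.02 m/s and angular speed of each of hex_nut, small_bearing, hub_flange below 0.2 rad/s and contact force between the fingers and hex_nut below 0.05 N and contact force between the fingers and small_bearing below 0.05 N and horizontal distance between hub_flange and green_pad below 0.015 m and z of hub_flange in the frame of green_pad between 0.001 and 0.008 m and angle between hub_flange's own z axis and vertical below 0.12 rad and contact force between the fingers and hub_flange below 0.05 N and distance of card_tray from where it was at the start of the episode below 0.03 m and angle between card_tray's own z axis and vertical below 0.05 rad); the robot touches nothing.
It fails at once if the card tray is pushed or lifted more than 30 mm from where it stood (distance of card_tray from where it was at the start of the episode above 0.03 m).
It fails at once if the small bearing is dropped (free of the fingers and faster than 0.7 m/s, a fall of some 25 mm) instead of being set down (linear speed of small_bearing above 0.7 m/s and contact force between the fingers and small_bearing below 0.05 N).
It fails at once if the large bearing is dropped (free of the fingers and faster than 0.7 m/s, a fall of some 25 mm) instead of being set down (linear speed of large_bearing above 0.7 m/s and contact force between the fingers and large_bearing below 0.05 N).
It fails at once if the flange is dropped (free of the fingers and faster than 0.7 m/s, a fall of some 25 mm) instead of being set down (linear speed of hub_flange above 0.7 m/s and contact force between the fingers and hub_flange below 0.05 N).
It also fails if it takes over 109 s, if anything falls off the work surface, if the arm or the gripper's body presses on something with over 40 N, if the wrist force passes 120 N, or if a joint passes its speed limit or range.

## Working session

There is one attempt and no reset: what is moved stays moved. The work goes in short steps, Python scripts to look and compute and a tool call to move; the robot and the scene stay as the last step left them, time stands still between calls to the robot, and variables do not carry over. Pictures are saved under pics/ and viewed, at most 14 in all, crops included, and the job is handed in when it is done.

Besides the shell and the picture viewer there is one more tool, called after "Call:" as name(argument=value, ...) on one line, values as JSON. carry_out: Moves the arm, as the interface text tells. Shift numbers are shares of 100 mm and turn numbers shares of 90 degrees, none past 1 either way. Its arguments: {"type":"object","properties":{"rows":{"type":"array","items":{"type":"object","properties":{"hand":{"type":"number"},"offset":{"type":"array","items":{"type":"number","minimum":-1,"maximum":1}},"spin":{"type":"number","minimum":-1,"maximum":1}}}},"newtons":{"type":"number"}},"required":["rows"]}

```bash
mkdir -p pics; ls
python3 - <<'E'
from cell import arm, grab_frame
import cv2, pickle
F={}
for n in ("side","top"):
    f=grab_frame(n); F[n]=f; cv2.imwrite(f"pics/{n}0.png",f["color"])
    print(n,{k:v for k,v in f.items() if k!="color"})
pickle.dump(F,open("f0.pkl","wb"))
print(arm.state())
E
```

```text
pics
side {'fov_y': 45.93259060857089, 'cx': 259.0549206654649, 'cy': 192.81267742577194, 'origin': array([-0.00478201, -0.95096247,  0.48436912]), 'orientation': array([-0.55064751,  0.79307315, -0.21679474,  0.14429947])}
top {'fov_y': 49.27210303945348, 'cx': 255.07694549704763, 'cy': 193.40734811038826, 'origin': array([ 0.44482579, -0.00444662,  1.06714133]), 'orientation': array([ 0.04077282, -0.7015014 ,  0.71097907, -0.02724205])}
{'t': 0.1, 'joints': array([ 9.02895470e-01,  1.59012637e-01,  1.59810019e+00, -1.36875357e-05,
        1.38619246e+00, -2.10116399e-01]), 'joint_vel': array([ 7.64496910e-05, -1.71656675e-04, -1.53029337e-03,  7.37886598e-04,
       -4.37238122e-04, -5.56532777e-04]), 'joint_efforts': array([ 3.61610091e-05, -3.96987498e+01, -3.32340145e+01, -2.16716180e-04,
        4.13482034e-03,  2.77290468e-06]), 'tcp_pos': array([0.25383674, 0.51537068, 0.24740344]), 'orientation': array([-3.57883971e-04,  2.26897472e-01,  9.73918274e-01, -7.77977816e-04]), 'wrist_force': array([ 0.15902891, -1.13234051, -1.03444882]), 'torque': array([0.0457567 , 0.00469146, 0.02742071]), 'grip_force': 0.0, 'finger_gap': 0.9997497248497925}
```

View pics/side0.png

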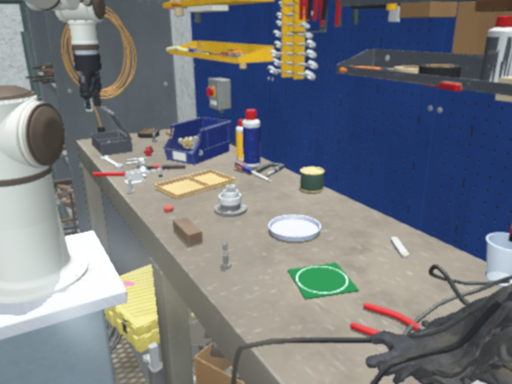

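View pics/top0.png

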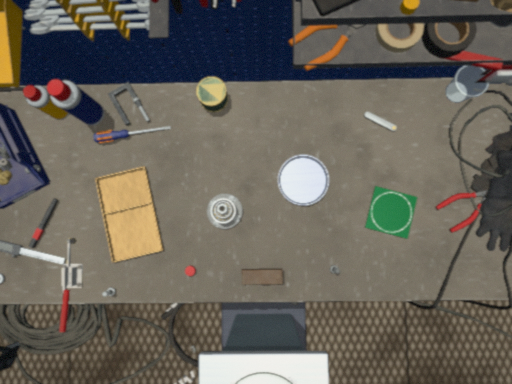

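The side view shows the tray at (197,183), stack at (230,200), dish at (295,228) and pad at (323,280). The top view has the tray at (129,214), stack at (225,211), dish at (303,180) and pad at (391,212). All are clear of the arm.

```bash
cat > h.py <<'E'
import numpy as np, cv2
from scipy.spatial.transform import Rotation as R
def cam(f):
    q=f["orientation"]; M=R.from_quat([q[1],q[2],q[3],q[0]]).as_matrix()
    return M,np.array(f["origin"]),192/np.tan(np.radians(f["fov_y"]/2))
def ray(f,p):
    M,o,fl=cam(f); d=M@np.array([(p[0]-f["cx"])/fl,(p[1]-f["cy"])/fl,1]); return o,d/np.linalg.norm(d)
def onz(f,p,z):
    o,d=ray(f,p); return o+d*(z-o[2])/d[2]
def proj(f,P):
    M,o,fl=cam(f); c=M.T@(np.asarray(P)-o); return np.array([f["cx"]+fl*c[0]/c[2],f["cy"]+fl*c[1]/c[2]])
def tri(f,p,g,q):
    o,d=ray(f,p);a,e=ray(g,q); s=np.linalg.lstsq(np.c_[d,-e],a-o,rcond=None)[0]
    A=o+s[0]*d;B=a+s[1]*e; return (A+B)/2,np.linalg.norm(A-B)
def blob(f,lo,hi,box):
    x0,y0,x1,y1=box; h=cv2.cvtColor(f["color"],cv2.COLOR_BGR2HSV)
    m=np.zeros(h.shape[:2],np.uint8); m[y0:y1,x0:x1]=cv2.inRange(h,lo,hi)[y0:y1,x0:x1]
    m=cv2.morphologyEx(m,cv2.MORPH_CLOSE,np.ones((5,5)))
    c=max(cv2.findContours(m,cv2.RETR_EXTERNAL,cv2.CHAIN_APPROX_NONE)[0],key=cv2.contourArea)
    return c[:,0,:].astype(np.float32)
E
python3 - <<'E'
from h import *; import pickle
F=pickle.load(open("f0.pkl","rb")); S,T=F["side"],F["top"]
np.set_printoptions(precision=4,suppress=True)
B={"pad":((50,80,50),(85,255,255),(280,255,365,305),(355,175,425,245)),
"tray":((8,60,80),(28,255,255),(150,160,240,205),(85,155,175,275)),
"dish":((95,8,150),(135,90,255),(260,205,330,250),(265,140,340,220))}
for n,(lo,hi,bs,bt) in B.items():
    cs,ct=blob(S,lo,hi,bs),blob(T,lo,hi,bt)
    print(n,cv2.boundingRect(cs),cv2.boundingRect(ct))
    if n=="dish":
        es,et=cv2.fitEllipse(cs),cv2.fitEllipse(ct); print(es,et)
        print(" tri",*tri(S,es[0],T,et[0]))
        for f,c in((S,cs),(T,ct)):
            w=np.array([onz(f,p,.016)[:2] for p in c],np.float32); print(" rim",cv2.minEnclosingCircle(w))
    else:
        for f,c in((S,cs),(T,ct)):
            z=.004 if n=="pad" else .016
            w=np.array([onz(f,p,z)[:2] for p in c],np.float32); r=cv2.minAreaRect(w); print(" rect",r)
for n,f,(x,y),k in(("s",S,(230,200),30),("t",T,(225,211),30)):
    cv2.imwrite(f"pics/st_{n}.png",cv2.resize(f["color"][y-k:y+k,x-k:x+k],(390,390),interpolation=cv2.INTER_CUBIC))
a,b=cv2.imread("pics/st_s.png"),cv2.imread("pics/st_t.png"); cv2.imwrite("pics/st.png",np.hstack([a,b]))
E
```

```text
pad (288, 263, 70, 36) (365, 186, 52, 52)
 rect ((0.4929143190383911, -0.33276787400245667), (0.11025158315896988, 0.108420230448246), 74.10816955566406)
 rect ((0.4960636496543884, -0.32665273547172546), (0.10857031494379044, 0.10877232998609543), 74.14722442626953)
tray (154, 169, 81, 30) (94, 166, 70, 97)
 rect ((0.4933251440525055, 0.31444624066352844), (0.24416911602020264, 0.16805043816566467), 12.95765495300293)
 rect ((0.5001952052116394, 0.335911363363266), (0.22512377798557281, 0.13763417303562164), 12.851714134216309)
dish (268, 214, 53, 27) (278, 154, 51, 51)
((294.1990051269531, 227.1830291748047), (26.045305252075195, 52.44647216796875), 91.73432159423828) ((303.0467529296875, 179.63330078125), (49.625545501708984, 49.93305587768555), 115.09336853027344)
 tri [ 0.581  -0.1075  0.0074] 0.0006655018107543561
 rim ((0.5716019868850708, -0.11794491112232208), 0.07713130861520767)
 rim ((0.5803190469741821, -0.10607952624559402), 0.06506228446960449)
```

View pics/st.png

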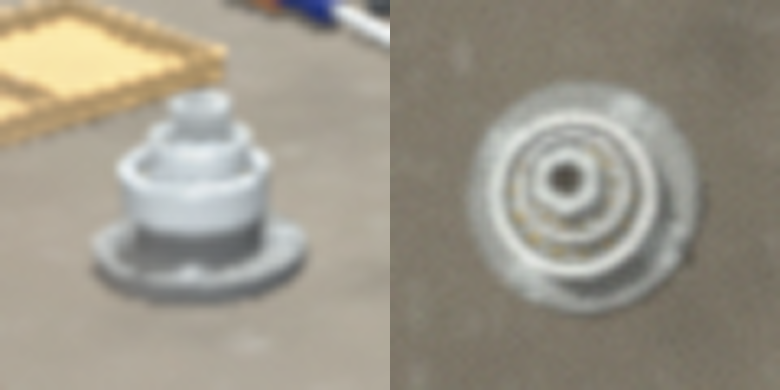

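Top crop, in full-frame pixels: nut hole ≈ (221.8,208.0), small bearing (223.3,209.3), large bearing (222.7,210.3), flange (224.3,210.9). Side crop: nut top ≈ (230.5,185.6), small bearing top (230.2,191), large bearing top (229.4,195.7). Next I triangulate these.

```bash
cat > a.py <<'E'
from h import *; import pickle
F=pickle.load(open("f0.pkl","rb")); S,T=F["side"],F["top"]
np.set_printoptions(precision=4,suppress=True)
for n,t,s,z in(("nut",(177,178),(201,105),.072),("sm",(187,187),(199.5,140),.058),("lg",(183,192.5),(194,170),.045),("fl",(193.5,197),(200,247),.013)):
    t=np.array(t)/6.5-.42+[195,181]; s=np.array(s)/6.5-.42+[200,170]
    P,e=tri(S,s,T,t); print(n,P,round(e,4),"top@z",onz(T,t,z),"side@z",onz(S,s,z))
# tray: corners of the outer contour in the top view, and divider
c=blob(T,(8,60,80),(28,255,255),(85,155,175,275)); cs=blob(S,(8,60,80),(28,255,255),(150,160,240,205))
for f,k in((T,c),(S,cs)):
    q=cv2.approxPolyDP(cv2.convexHull(k),5,True)[:,0]; print("corners",q.tolist())
    print([onz(f,p,.016)[:2].round(4).tolist() for p in q])
w=blob(T,(0,0,190),(180,70,255),(366,187,416,237)); e=cv2.fitEllipse(w); print("ring top",e,onz(T,e[0],.004))
w=blob(S,(0,0,190),(180,70,255),(288,263,357,298)); e2=cv2.fitEllipse(w); print("ring side",e2,onz(S,e2[0],.004),tri(S,e2[0],T,e[0]))
from cell import arm
st=arm.state(); q=st["orientation"]; M=R.from_quat([q[1],q[2],q[3],q[0]]).as_matrix(); print(M)
E
python3 a.py
```

```text
nut [0.5078 0.0939 0.0692] 0.0008 top@z [0.5073 0.0938 0.072 ] side@z [0.5048 0.0867 0.072 ]
sm [0.5054 0.0915 0.0548] 0.001 top@z [0.5048 0.0914 0.058 ] side@z [0.502  0.0836 0.058 ]
lg [0.504  0.0945 0.0406] 0.0006 top@z [0.5035 0.0942 0.045 ] side@z [0.4993 0.0841 0.045 ]
fl [0.5046 0.0936 0.0057] 0.0015 top@z [0.5035 0.0932 0.013 ] side@z [0.4975 0.0773 0.013 ]
corners [[144.0, 166.0], [163.0, 250.0], [111.0, 262.0], [94.0, 178.0]]
[[0.6208, 0.2977], [0.4076, 0.2472], [0.3793, 0.3775], [0.5918, 0.4256]]
corners [[234.0, 177.0], [180.0, 198.0], [154.0, 185.0], [208.0, 169.0]]
[[0.6217, 0.2968], [0.4036, 0.2107], [0.375, 0.3588], [0.5852, 0.4206]]Traceback (most recent call last):
  File "a.py", line 12, in <module>
    w=blob(T,(0,0,190),(180,70,255),(366,187,416,237)); e=cv2.fitEllipse(w); print("ring top",e,onz(T,e[0],.004))
                                                          ~~~~~~~~~~~~~~^^^
cv2.error: OpenCV(4.12.0) /io/opencv/modules/imgproc/src/shapedescr.cpp:361: error: (-201:Incorrect size of input array) There should be at least 5 points to fit the ellipse in function 'fitEllipseNoDirect'
```

Call:
carry_out(rows=[{"hand":1,"offset":[0,0,0],"spin":-0.095},{"hand":1,"offset":[0,0,0],"spin":-0.19},{"hand":1,"offset":[0,0,0],"spin":-0.291},{"hand":1,"offset":[0,0,0],"spin":-0.291}], newtons=30)

```text
t: 0.5
tcp_pos: [0.2539, 0.5155, 0.2477]
orientation: [-0.0, -0.0, 1.0, -0.0]
wrist_force: [0.2, 0.1, -0.3]
finger_gap: 1.001
grip_force: 0.0
```

```bash
cat > m.py <<'E'
# measure: where the tool is and tool-axis offset (in 100 mm units) to a world target given on the command line
import sys; from h import *; from cell import arm
def off(t):
    s=arm.state(); q=s["orientation"]; M=R.from_quat([q[1],q[2],q[3],q[0]]).as_matrix()
    print("t",s["t"],"tcp",s["tcp_pos"].round(4),"yaw of tool y",round(np.degrees(np.arctan2(M[1,1],M[0,1])),2),"gap",round(s["finger_gap"],3),"grip",round(s["grip_force"],1),"F",s["wrist_force"].round(1))
    if t: print("offset",(M.T@(np.array(t)-s["tcp_pos"])*10).round(3))
off([float(v) for v in sys.argv[1:4]])
E
python3 m.py .507 .094 .2
python3 - <<'E'
from h import *; import pickle
T=pickle.load(open("f0.pkl","rb"))["top"]["color"]
cv2.imwrite("pics/nut.png",cv2.resize(T[197:225,208:240],(640,560),interpolation=cv2.INTER_LANCZOS4))
E
```

```text
t 0.5 tcp [0.2539 0.5155 0.2477] yaw of tool y 90.01 gap 1.001 grip 0.0 F [ 0.2  0.1 -0.3]
offset [-2.53  -4.215  0.479]
```

View pics/nut.png

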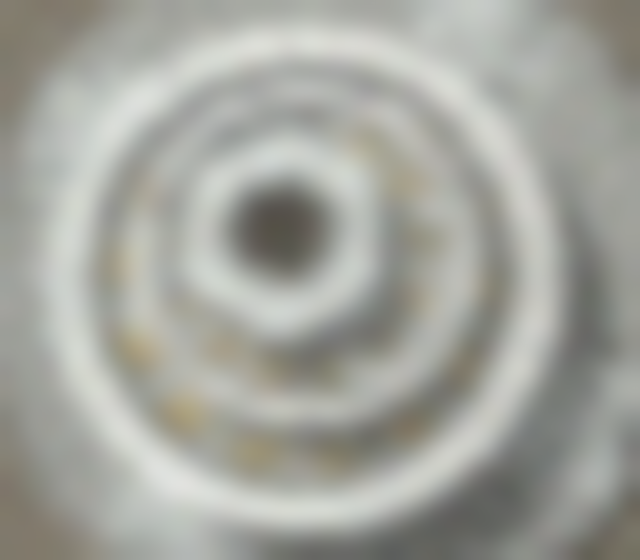

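The nut crop shows corners pointing up and down in the picture and flats facing ±y, with the centre at about (221.5,208.0). The current tool yaw therefore suits the grip.

Call:
carry_out(rows=[{"hand":1,"offset":[-0.25,-0.42,0],"spin":0},{"hand":1,"offset":[-0.5,-0.84,0],"spin":0}])

```text
t: 0.7
tcp_pos: [0.3039, 0.4311, 0.2478]
orientation: [-0.0, 0.001, 1.0, -0.0]
wrist_force: [1.2, 1.3, 0.3]
finger_gap: 1.0
grip_force: 0.0
```

Call:
carry_out(rows=[{"hand":1,"offset":[-0.25,-0.42,0],"spin":0},{"hand":1,"offset":[-0.5,-0.84,0],"spin":0}])

```text
t: 0.9
tcp_pos: [0.3544, 0.3461, 0.2481]
orientation: [0.0, 0.002, 1.0, -0.0]
wrist_force: [1.0, 0.5, 1.0]
finger_gap: 0.998
grip_force: 0.0
```

Call:
carry_out(rows=[{"hand":1,"offset":[-0.25,-0.42,0],"spin":0},{"hand":1,"offset":[-0.5,-0.84,0],"spin":0}])

```text
t: 1.1
tcp_pos: [0.4044, 0.2619, 0.2482]
orientation: [0.0, 0.002, 1.0, 0.0]
wrist_force: [0.5, 0.1, 0.2]
finger_gap: 0.999
grip_force: 0.0
```

Call:
carry_out(rows=[{"hand":1,"offset":[-0.25,-0.42,0],"spin":0},{"hand":1,"offset":[-0.5,-0.84,0],"spin":0}])

```text
t: 1.3
tcp_pos: [0.4544, 0.1778, 0.2483]
orientation: [0.0, 0.002, 1.0, 0.0]
wrist_force: [0.6, 0.3, -0.3]
finger_gap: 1.003
grip_force: 0.0
```

Call:
carry_out(rows=[{"hand":1,"offset":[-0.25,-0.42,0.2],"spin":0},{"hand":1,"offset":[-0.53,-0.85,0.5],"spin":0},{"hand":1,"offset":[-0.53,-0.85,0.5],"spin":0}])

```text
t: 1.6
tcp_pos: [0.5068, 0.0911, 0.1954]
orientation: [-0.002, 0.004, 1.0, -0.0]
wrist_force: [-0.3, -0.0, -0.8]
finger_gap: 0.996
grip_force: 0.0
```

```bash
python3 m.py .507 .094 .082
```

```text
t 1.6 tcp [0.5068 0.0911 0.1954] yaw of tool y 89.51 gap 0.996 grip 0.0 F [-0.3 -0.  -0.8]
offset [-0.006  0.03   1.134]
```

Call:
carry_out(rows=[{"hand":0.6,"offset":[0,0,0.3],"spin":0},{"hand":0.6,"offset":[0,0,0.6],"spin":0},{"hand":0.6,"offset":[0,0,0.7],"spin":0},{"hand":0.6,"offset":[0,0,0.7],"spin":0},{"hand":0.6,"offset":[0,0,0.7],"spin":0}])

```text
t: 2.1
tcp_pos: [0.5076, 0.095, 0.1296]
orientation: [0.001, 0.0, 1.0, 0.0]
wrist_force: [0.9, 0.2, -0.8]
finger_gap: 0.794
grip_force: 0.0
```

```bash
python3 m.py .507 .094 .079
python3 - <<'E'
from h import *; from cell import grab_frame
S=grab_frame("side");T=grab_frame("top")
a=cv2.resize(S["color"][120:220,180:280],(390,390),interpolation=cv2.INTER_CUBIC)
b=cv2.resize(T["color"][161:261,175:275],(390,390),interpolation=cv2.INTER_CUBIC)
cv2.imwrite("pics/pre.png",np.hstack([a,b]))
E
```

```text
t 2.1 tcp [0.5076 0.095  0.1296] yaw of tool y 89.95 gap 0.794 grip 0.0 F [ 0.9  0.2 -0.8]
offset [ 0.007 -0.01   0.506]
```

View pics/pre.png

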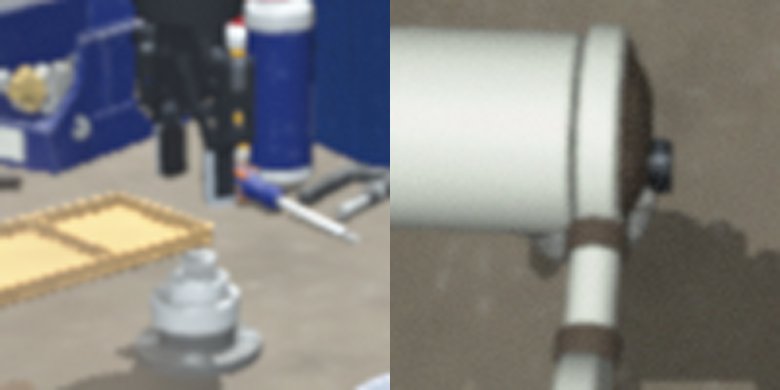

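The side crop shows both fingers straddling the nut's column, at (172,175) and (220,195), with the nut at (203,262). Descend and grip.

Call:
carry_out(rows=[{"hand":0.6,"offset":[0,0,0.2],"spin":0},{"hand":0.6,"offset":[0,0,0.4],"spin":0},{"hand":0.6,"offset":[0,0,0.49],"spin":0},{"hand":0.6,"offset":[0,0,0.49],"spin":0},{"hand":0.6,"offset":[0,0,0.49],"spin":0}])

```text
t: 2.7
tcp_pos: [0.5077, 0.0946, 0.0804]
orientation: [0.001, 0.0, 1.0, -0.0]
wrist_force: [0.6, 1.2, 0.3]
finger_gap: 0.804
grip_force: 0.0
```

Call:
carry_out(rows=[{"hand":-1,"offset":[0,0,0],"spin":0},{"hand":-1,"offset":[0,0,0],"spin":0},{"hand":-1,"offset":[0,0,0],"spin":0},{"hand":-1,"offset":[0,0,0],"spin":0},{"hand":-1,"offset":[0,0,0],"spin":0},{"hand":-1,"offset":[0,0,0],"spin":0},{"hand":-1,"offset":[0,0,0],"spin":0},{"hand":-1,"offset":[0,0,0],"spin":0}], newtons=30)

```text
t: 3.5
tcp_pos: [0.5074, 0.0946, 0.08]
orientation: [0.001, 0.0, 1.0, -0.0]
wrist_force: [-2.0, 0.2, 5.1]
finger_gap: 0.27
grip_force: 29.7
```

Call:
carry_out(rows=[{"hand":-1,"offset":[0,0,-0.1],"spin":0},{"hand":-1,"offset":[0,0,-0.3],"spin":0},{"hand":-1,"offset":[0,0,-0.6],"spin":0},{"hand":-1,"offset":[0,0,-0.9],"spin":0}])

```text
t: 3.9
tcp_pos: [0.5062, 0.0946, 0.1701]
orientation: [-0.001, 0.0, 1.0, 0.0]
wrist_force: [0.2, -0.2, -0.2]
finger_gap: 0.269
grip_force: 29.6
```

Call:
carry_out(rows=[{"hand":-1,"offset":[-0.1,-0.25,0],"spin":0},{"hand":-1,"offset":[-0.2,-0.5,0],"spin":0},{"hand":-1,"offset":[-0.3,-0.75,0],"spin":0},{"hand":-1,"offset":[-0.37,-1,0],"spin":0}])

```text
t: 4.3
tcp_pos: [0.5441, -0.0064, 0.1696]
orientation: [0.0, 0.0, 1.0, -0.0]
wrist_force: [0.6, -0.8, -0.2]
finger_gap: 0.266
grip_force: 29.6
```

Call:
carry_out(rows=[{"hand":-1,"offset":[-0.1,-0.25,0],"spin":0},{"hand":-1,"offset":[-0.2,-0.5,0],"spin":0},{"hand":-1,"offset":[-0.3,-0.75,0],"spin":0},{"hand":-1,"offset":[-0.37,-1,0],"spin":0},{"hand":-1,"offset":[-0.37,-1,0],"spin":0},{"hand":-1,"offset":[-0.37,-1,0],"spin":0}])

```text
t: 4.9
tcp_pos: [0.5804, -0.1056, 0.1692]
orientation: [-0.0, 0.001, 1.0, 0.0]
wrist_force: [-0.4, 0.6, -0.9]
finger_gap: 0.266
grip_force: 29.6
```

```bash
python3 m.py .581 -.107 .028
python3 - <<'E'
from h import *; from cell import grab_frame; import pickle
S=grab_frame("side");T=grab_frame("top"); pickle.dump({"side":S,"top":T},open("f1.pkl","wb"))
a=cv2.resize(S["color"][140:240,210:340],(390,300),interpolation=cv2.INTER_CUBIC)
b=cv2.resize(T["color"][181:241,187:265],(390,300),interpolation=cv2.INTER_CUBIC)
cv2.imwrite("pics/n1.png",np.hstack([a,b]))
E
```

```text
t 4.9 tcp [ 0.5804 -0.1056  0.1692] yaw of tool y 89.9 gap 0.266 grip 29.6 F [-0.4  0.6 -0.9]
offset [-0.006 -0.015  1.412]
```

View pics/n1.png

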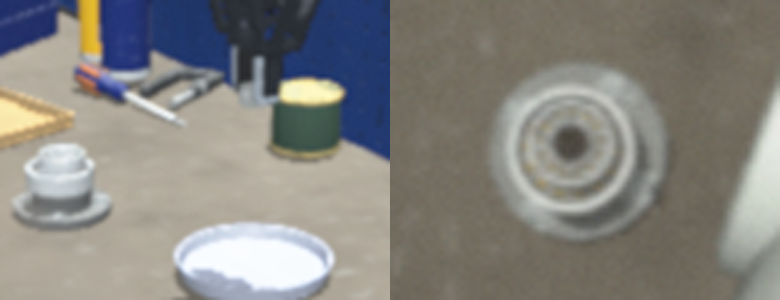

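The nut is held at (255,90) in the left crop, above the dish. Both bearings stayed on the stack, with the small bearing's hole at (571,142) in the right crop.

Call:
carry_out(rows=[{"hand":-1,"offset":[0,-0.01,0.3],"spin":0},{"hand":-1,"offset":[0,-0.01,0.6],"spin":0},{"hand":-1,"offset":[0,-0.01,0.9],"spin":0},{"hand":-1,"offset":[0,-0.01,1],"spin":0}])

```text
t: 5.4
tcp_pos: [0.578, -0.1044, 0.0659]
orientation: [-0.003, -0.0, 1.0, 0.001]
wrist_force: [-0.7, 0.4, -0.8]
finger_gap: 0.27
grip_force: 29.6
```

Call:
carry_out(rows=[{"hand":-1,"offset":[0,0,0.2],"spin":0},{"hand":-1,"offset":[0,0,0.36],"spin":0},{"hand":-1,"offset":[0,0,0.42],"spin":0},{"hand":-1,"offset":[0,0,0.42],"spin":0},{"hand":-1,"offset":[0,0,0.42],"spin":0}])

```text
t: 5.9
tcp_pos: [0.5814, -0.1066, 0.0282]
orientation: [0.001, 0.0, 1.0, -0.0]
wrist_force: [-0.1, 0.4, -0.1]
finger_gap: 0.264
grip_force: 29.6
```

Call:
carry_out(rows=[{"hand":0,"offset":[0,0,0],"spin":0},{"hand":0,"offset":[0,0,0],"spin":0},{"hand":0,"offset":[0,0,0],"spin":0},{"hand":0,"offset":[0,0,0],"spin":0},{"hand":0,"offset":[0,0,0],"spin":0}])

```text
t: 6.4
tcp_pos: [0.5807, -0.1065, 0.0274]
orientation: [0.0, 0.0, 1.0, -0.0]
wrist_force: [-0.1, -0.2, 0.3]
finger_gap: 0.503
grip_force: 0.0
```

Call:
carry_out(rows=[{"hand":0,"offset":[0,0,-0.2],"spin":0},{"hand":0,"offset":[0,0,-0.5],"spin":0},{"hand":0.5,"offset":[0,0,-1],"spin":0}])

```text
t: 6.7
tcp_pos: [0.5781, -0.1055, 0.125]
orientation: [-0.003, 0.0, 1.0, 0.001]
wrist_force: [0.4, -0.6, 0.7]
finger_gap: 0.653
grip_force: 0.0
```

Call:
carry_out(rows=[{"hand":0.6,"offset":[0.2,0.4,-0.3],"spin":0},{"hand":0.6,"offset":[0.37,0.8,-0.3],"spin":0},{"hand":0.6,"offset":[0.37,1,-0.3],"spin":0}])

```text
t: 7.0
tcp_pos: [0.5426, -0.0039, 0.1586]
orientation: [0.0, -0.0, 1.0, 0.0]
wrist_force: [0.4, -0.4, -0.6]
finger_gap: 0.801
grip_force: 0.0
```

```bash
python3 m.py .505 .0915 .16
python3 - <<'E'
from h import *; from cell import grab_frame; import pickle
S=grab_frame("side");T=grab_frame("top"); pickle.dump({"side":S,"top":T},open("f2.pkl","wb"))
a=cv2.resize(S["color"][140:240,210:340],(390,300),interpolation=cv2.INTER_CUBIC)
f1=pickle.load(open("f1.pkl","rb"))["top"]
b=cv2.resize(T["color"][150:210,265:343],(390,300),interpolation=cv2.INTER_CUBIC)
c=cv2.resize(f1["color"][181:241,187:265],(780,600),interpolation=cv2.INTER_CUBIC)[100:500,:]
cv2.imwrite("pics/n2.png",np.vstack([np.hstack([a,b])[:,:780],c])[:600])
E
```

```text
t 7.0 tcp [ 0.5426 -0.0039  0.1586] yaw of tool y 90.03 gap 0.801 grip 0.0 F [ 0.4 -0.4 -0.6]
offset [ 0.375  0.954 -0.014]
```

View pics/n2.png

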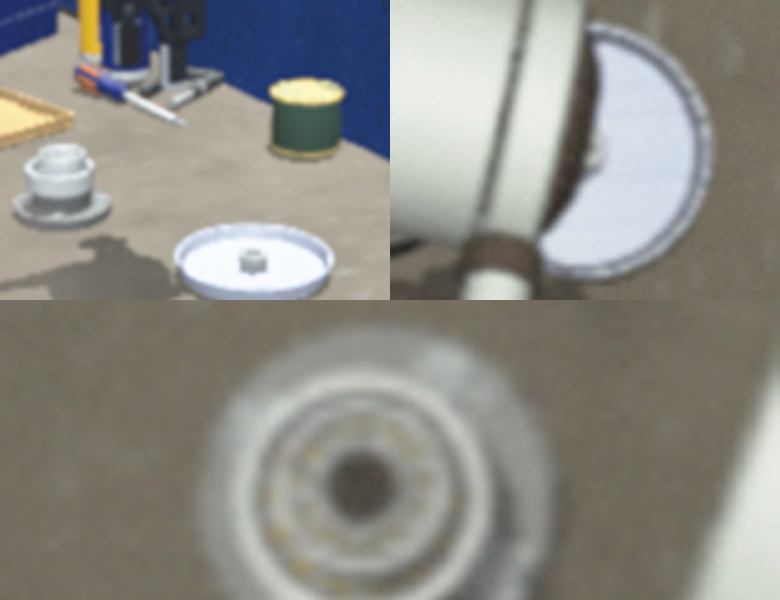

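The nut lies flat near the middle of the dish, at (253,262) in the left crop. The small bearing centre is at about (361,486) in the lower crop, which is ≈ (222.7,209.2) full-frame and gives (0.505, 0.093).

Call:
carry_out(rows=[{"hand":0.6,"offset":[0.19,0.49,0],"spin":0},{"hand":0.6,"offset":[0.38,0.97,0],"spin":0},{"hand":0.6,"offset":[0.38,0.97,0.2],"spin":0},{"hand":0.6,"offset":[0.38,0.97,0.4],"spin":0},{"hand":0.6,"offset":[0.38,0.97,0.4],"spin":0},{"hand":0.6,"offset":[0.38,0.97,0.4],"spin":0}])

```text
t: 7.7
tcp_pos: [0.5061, 0.0899, 0.1173]
orientation: [-0.0, 0.001, 1.0, -0.0]
wrist_force: [-0.7, -0.7, -0.1]
finger_gap: 0.799
grip_force: 0.0
```

```bash
python3 m.py .505 .093 .0645
```

```text
t 7.7 tcp [0.5061 0.0899 0.1173] yaw of tool y 89.91 gap 0.799 grip 0.0 F [-0.7 -0.7 -0.1]
offset [0.01  0.031 0.528]
```

Call:
carry_out(rows=[{"hand":0.6,"offset":[0.01,0.03,0.2],"spin":0},{"hand":0.6,"offset":[0.01,0.03,0.4],"spin":0},{"hand":0.6,"offset":[0.01,0.03,0.52],"spin":0},{"hand":0.6,"offset":[0.01,0.03,0.52],"spin":0},{"hand":0.6,"offset":[0.01,0.03,0.52],"spin":0}])

```text
t: 8.2
tcp_pos: [0.5057, 0.0932, 0.0662]
orientation: [0.001, 0.001, 1.0, -0.0]
wrist_force: [0.8, -0.3, 0.2]
finger_gap: 0.8
grip_force: 0.0
```

Call:
carry_out(rows=[{"hand":-1,"offset":[0,0,0],"spin":0},{"hand":-1,"offset":[0,0,0],"spin":0},{"hand":-1,"offset":[0,0,0],"spin":0},{"hand":-1,"offset":[0,0,0],"spin":0},{"hand":-1,"offset":[0,0,0],"spin":0},{"hand":-1,"offset":[0,0,0],"spin":0}], newtons=40)

```text
t: 8.8
tcp_pos: [0.5059, 0.0934, 0.0668]
orientation: [0.001, 0.0, 1.0, -0.0]
wrist_force: [-1.7, -0.3, 4.3]
finger_gap: 0.466
grip_force: 39.6
```

Call:
carry_out(rows=[{"hand":-1,"offset":[0,0,-0.1],"spin":0},{"hand":-1,"offset":[0,0,-0.3],"spin":0},{"hand":-1,"offset":[0,0,-0.6],"spin":0},{"hand":-1,"offset":[0,0,-0.9],"spin":0}])

```text
t: 9.2
tcp_pos: [0.5044, 0.0937, 0.1567]
orientation: [-0.0, 0.0, 1.0, 0.0]
wrist_force: [-0.5, 1.1, -0.6]
finger_gap: 0.463
grip_force: 40.5
```

Call:
carry_out(rows=[{"hand":-1,"offset":[-0.05,0.25,0],"spin":0},{"hand":-1,"offset":[-0.1,0.5,0],"spin":0},{"hand":-1,"offset":[-0.15,0.75,0],"spin":0},{"hand":-1,"offset":[-0.2,1,0],"spin":0}])

```text
t: 9.6
tcp_pos: [0.5251, 0.1946, 0.1562]
orientation: [0.0, 0.0, 1.0, 0.0]
wrist_force: [0.3, -0.2, -1.3]
finger_gap: 0.46
grip_force: 40.6
```

Call:
carry_out(rows=[{"hand":-1,"offset":[-0.05,0.25,0],"spin":0},{"hand":-1,"offset":[-0.1,0.5,0],"spin":0},{"hand":-1,"offset":[-0.15,0.75,0],"spin":0},{"hand":-1,"offset":[-0.2,1,0],"spin":0}])

```text
t: 10.0
tcp_pos: [0.545, 0.2947, 0.156]
orientation: [0.0, 0.0, 1.0, 0.0]
wrist_force: [0.2, -0.0, -1.0]
finger_gap: 0.462
grip_force: 40.6
```

Call:
carry_out(rows=[{"hand":-1,"offset":[-0.07,0.25,0],"spin":0},{"hand":-1,"offset":[-0.14,0.5,0],"spin":0},{"hand":-1,"offset":[-0.14,0.59,0.1],"spin":0},{"hand":-1,"offset":[-0.14,0.59,0.3],"spin":0},{"hand":-1,"offset":[-0.14,0.59,0.5],"spin":0},{"hand":-1,"offset":[-0.14,0.59,0.5],"spin":0},{"hand":-1,"offset":[-0.14,0.59,0.5],"spin":0}])

```text
t: 10.7
tcp_pos: [0.5586, 0.352, 0.1051]
orientation: [-0.001, 0.001, 1.0, -0.0]
wrist_force: [1.2, -0.9, -0.3]
finger_gap: 0.465
grip_force: 40.7
```

```bash
python3 m.py .560 .352 .0255
python3 - <<'E'
from h import *; from cell import grab_frame; import pickle
S=grab_frame("side");T=grab_frame("top"); pickle.dump({"side":S,"top":T},open("f3.pkl","wb"))
a=cv2.resize(S["color"][120:220,140:270],(390,300),interpolation=cv2.INTER_CUBIC)
b=cv2.resize(T["color"][181:241,187:265],(390,300),interpolation=cv2.INTER_CUBIC)
cv2.imwrite("pics/b1.png",np.hstack([a,b]))
E
```

```text
t 10.7 tcp [0.5586 0.352  0.1051] yaw of tool y 89.94 gap 0.465 grip 40.7 F [ 1.2 -0.9 -0.3]
offset [-0.016  0.001  0.796]
```

View pics/b1.png

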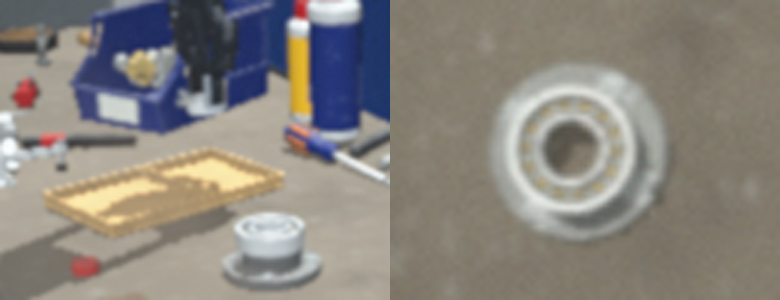

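The small bearing is held over the tray's small compartment, at (203,98) in the left crop. The large bearing stays put, with its centre at (572,149) in the right crop ≈ (223.0,210.4) full-frame.

Call:
carry_out(rows=[{"hand":-1,"offset":[-0.01,0,0.2],"spin":0},{"hand":-1,"offset":[-0.01,0,0.4],"spin":0},{"hand":-1,"offset":[-0.01,0,0.6],"spin":0},{"hand":-1,"offset":[-0.01,0,0.7],"spin":0},{"hand":-1,"offset":[-0.01,0,0.77],"spin":0},{"hand":-1,"offset":[-0.01,0,0.79],"spin":0},{"hand":-1,"offset":[-0.01,0,0.79],"spin":0}])

```text
t: 11.5
tcp_pos: [0.5606, 0.3528, 0.0271]
orientation: [0.001, 0.0, 1.0, 0.0]
wrist_force: [-0.4, 0.3, -1.3]
finger_gap: 0.465
grip_force: 40.6
```

Call:
carry_out(rows=[{"hand":-1,"offset":[0,0,0.02],"spin":0},{"hand":-1,"offset":[0,0,0.02],"spin":0},{"hand":0.3,"offset":[0,0,0.02],"spin":0},{"hand":0.3,"offset":[0,0,0.02],"spin":0},{"hand":0.3,"offset":[0,0,0.02],"spin":0},{"hand":0.3,"offset":[0,0,0.02],"spin":0},{"hand":0.3,"offset":[0,0,0.02],"spin":0}])

```text
t: 12.2
tcp_pos: [0.56, 0.3525, 0.0243]
orientation: [0.0, 0.0, 1.0, -0.0]
wrist_force: [-0.6, -0.1, 1.3]
finger_gap: 0.65
grip_force: 0.0
```

Call:
carry_out(rows=[{"hand":0.3,"offset":[0,0,-0.2],"spin":0},{"hand":0.3,"offset":[0,0,-0.5],"spin":0},{"hand":0.3,"offset":[0,0,-1],"spin":0}])

```text
t: 12.5
tcp_pos: [0.5574, 0.3514, 0.1215]
orientation: [-0.004, 0.0, 1.0, -0.001]
wrist_force: [0.5, 0.2, 0.7]
finger_gap: 0.649
grip_force: 0.0
```

Call:
carry_out(rows=[{"hand":1,"offset":[0.1,-0.4,0],"spin":0},{"hand":1,"offset":[0.2,-0.8,0],"spin":0},{"hand":1,"offset":[0.2,-1,0],"spin":0}])

```text
t: 12.8
tcp_pos: [0.5388, 0.2504, 0.1244]
orientation: [-0.0, 0.001, 1.0, -0.0]
wrist_force: [0.6, 1.3, -0.7]
finger_gap: 0.999
grip_force: 0.0
```

Call:
carry_out(rows=[{"hand":1,"offset":[0.1,-0.4,0],"spin":0},{"hand":1,"offset":[0.2,-0.8,0],"spin":0},{"hand":1,"offset":[0.2,-1,0],"spin":0},{"hand":1,"offset":[0.2,-1,0],"spin":0}])

```text
t: 13.2
tcp_pos: [0.5199, 0.1504, 0.1245]
orientation: [0.0, 0.002, 1.0, -0.0]
wrist_force: [0.4, 1.0, -0.4]
finger_gap: 0.999
grip_force: 0.0
```

```bash
python3 m.py .5035 .0937 .1
python3 - <<'E'
from h import *; from cell import grab_frame; import pickle
S=grab_frame("side");T=grab_frame("top"); pickle.dump({"side":S,"top":T},open("f4.pkl","wb"))
a=cv2.resize(S["color"][140:220,140:244],(390,300),interpolation=cv2.INTER_CUBIC)
b=cv2.resize(T["color"][160:270,85:228],(390,300),interpolation=cv2.INTER_CUBIC)
cv2.imwrite("pics/b2.png",np.hstack([a,b]))
c=blob(T,(8,60,80),(28,255,255),(85,155,175,275))
q=cv2.approxPolyDP(cv2.convexHull(c),5,True)[:,0]; print(q.tolist())
E
```

```text
t 13.2 tcp [0.5199 0.1504 0.1245] yaw of tool y 89.77 gap 0.999 grip 0.0 F [ 0.4  1.  -0.4]
offset [ 0.162 -0.568  0.245]
[[95.0, 177.0], [118.0, 172.0], [156.0, 215.0], [162.0, 251.0], [109.0, 252.0]]
```

View pics/b2.png

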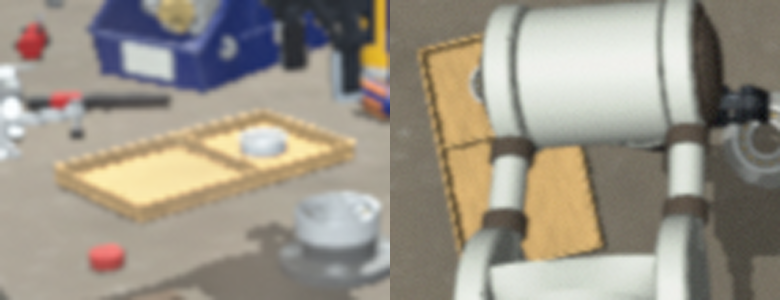

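The small bearing lies flat in the small compartment, at (263,142) in the left crop near its middle. The tray has not moved. Next is the large bearing.

Call:
carry_out(rows=[{"hand":1,"offset":[0.08,-0.28,0],"spin":0},{"hand":1,"offset":[0.16,-0.57,0],"spin":0},{"hand":1,"offset":[0.16,-0.57,0.1],"spin":0},{"hand":1,"offset":[0.16,-0.57,0.3],"spin":0},{"hand":1,"offset":[0.16,-0.57,0.3],"spin":0},{"hand":1,"offset":[0.16,-0.57,0.3],"spin":0}])

```text
t: 13.9
tcp_pos: [0.5037, 0.0967, 0.094]
orientation: [-0.001, -0.0, 1.0, 0.0]
wrist_force: [-0.5, -0.2, 0.6]
finger_gap: 1.001
grip_force: 0.0
```

```bash
python3 m.py .5035 .0937 .043
```

```text
t 13.9 tcp [0.5037 0.0967 0.094 ] yaw of tool y 90.04 gap 1.001 grip 0.0 F [-0.5 -0.2  0.6]
offset [ 0.001 -0.03   0.51 ]
```

Call:
carry_out(rows=[{"hand":1,"offset":[0,-0.02,0.15],"spin":0},{"hand":1,"offset":[0,-0.02,0.3],"spin":0},{"hand":1,"offset":[0,-0.02,0.42],"spin":0},{"hand":1,"offset":[0,-0.02,0.51],"spin":0},{"hand":1,"offset":[0,-0.02,0.51],"spin":0},{"hand":1,"offset":[0,-0.02,0.51],"spin":0}])

```text
t: 14.5
tcp_pos: [0.5041, 0.0937, 0.0436]
orientation: [0.0, 0.0, 1.0, 0.0]
wrist_force: [-0.8, 0.2, -0.3]
finger_gap: 1.004
grip_force: 0.0
```

Call:
carry_out(rows=[{"hand":-1,"offset":[0,0,0],"spin":0},{"hand":-1,"offset":[0,0,0],"spin":0},{"hand":-1,"offset":[0,0,0],"spin":0},{"hand":-1,"offset":[0,0,0],"spin":0},{"hand":-1,"offset":[0,0,0],"spin":0},{"hand":-1,"offset":[0,0,0],"spin":0}], newtons=60)

```text
t: 15.1
tcp_pos: [0.5048, 0.0934, 0.0447]
orientation: [0.001, 0.0, 1.0, -0.0]
wrist_force: [-1.2, -0.1, 5.0]
finger_gap: 0.701
grip_force: 64.4
```

Call:
carry_out(rows=[{"hand":-1,"offset":[0,0,-0.1],"spin":0},{"hand":-1,"offset":[0,0,-0.3],"spin":0},{"hand":-1,"offset":[0,0,-0.6],"spin":0},{"hand":-1,"offset":[0,0,-0.9],"spin":0}])

```text
t: 15.5
tcp_pos: [0.503, 0.0937, 0.1341]
orientation: [-0.001, 0.0, 1.0, 0.0]
wrist_force: [1.0, 0.2, -2.9]
finger_gap: 0.7
grip_force: 65.5
```

Call:
carry_out(rows=[{"hand":-1,"offset":[0.05,0.25,0],"spin":0},{"hand":-1,"offset":[0.1,0.5,0],"spin":0},{"hand":-1,"offset":[0.15,0.75,0],"spin":0},{"hand":-1,"offset":[0.2,1,0],"spin":0}])

```text
t: 15.9
tcp_pos: [0.4833, 0.1945, 0.1336]
orientation: [-0.0, 0.001, 1.0, 0.0]
wrist_force: [0.6, 0.6, -2.7]
finger_gap: 0.696
grip_force: 65.7
```

Call:
carry_out(rows=[{"hand":-1,"offset":[0.05,0.25,0],"spin":0},{"hand":-1,"offset":[0.1,0.5,0],"spin":0},{"hand":-1,"offset":[0.15,0.75,0],"spin":0},{"hand":-1,"offset":[0.2,1,0],"spin":0}])

```text
t: 16.3
tcp_pos: [0.4633, 0.2945, 0.1335]
orientation: [-0.0, 0.0, 1.0, -0.0]
wrist_force: [0.5, 1.1, -2.9]
finger_gap: 0.697
grip_force: 65.7
```

Call:
carry_out(rows=[{"hand":-1,"offset":[0.05,0.2,0],"spin":0},{"hand":-1,"offset":[0.1,0.34,0],"spin":0},{"hand":-1,"offset":[0.1,0.34,0.2],"spin":0},{"hand":-1,"offset":[0.1,0.34,0.4],"spin":0},{"hand":-1,"offset":[0.1,0.34,0.5],"spin":0},{"hand":-1,"offset":[0.1,0.34,0.5],"spin":0},{"hand":-1,"offset":[0.1,0.34,0.5],"spin":0}])

```text
t: 17.0
tcp_pos: [0.4544, 0.3276, 0.0839]
orientation: [0.0, 0.001, 1.0, 0.0]
wrist_force: [-0.1, 0.3, -2.6]
finger_gap: 0.701
grip_force: 65.8
```

```bash
python3 m.py .454 .3275 .0225
python3 - <<'E'
from h import *; from cell import grab_frame; import pickle
S=grab_frame("side");T=grab_frame("top"); pickle.dump({"side":S,"top":T},open("f5.pkl","wb"))
a=cv2.resize(S["color"][120:220,140:270],(390,300),interpolation=cv2.INTER_CUBIC)
b=cv2.resize(T["color"][187:235,194:256],(388,300),interpolation=cv2.INTER_CUBIC)
cv2.imwrite("pics/l1.png",np.hstack([a,b]))
E
```

```text
t 17.0 tcp [0.4544 0.3276 0.0839] yaw of tool y 89.94 gap 0.701 grip 65.8 F [-0.1  0.3 -2.6]
offset [ 0.004 -0.001  0.614]
```

View pics/l1.png

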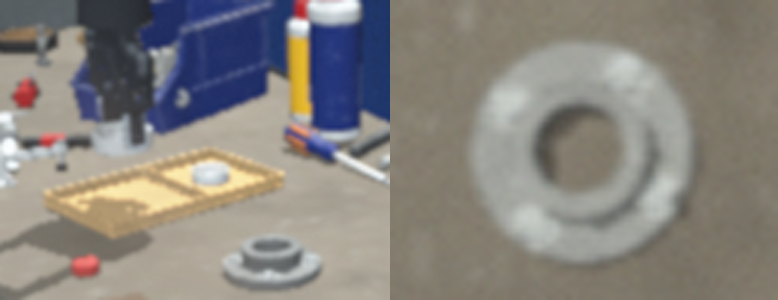

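The large bearing is held over the tray. The bare flange shows bolts at (627,68), (505,103), (535,228) and (663,190), with its centre at (582,151). That puts the bolts at −29°/61° in the world, so I grip along about 106°.

Call:
carry_out(rows=[{"hand":-1,"offset":[0,0,0.15],"spin":0},{"hand":-1,"offset":[0,0,0.3],"spin":0},{"hand":-1,"offset":[0,0,0.45],"spin":0},{"hand":-1,"offset":[0,0,0.55],"spin":0},{"hand":-1,"offset":[0,0,0.6],"spin":0},{"hand":-1,"offset":[0,0,0.6],"spin":0},{"hand":-1,"offset":[0,0,0.6],"spin":0}])

```text
t: 17.8
tcp_pos: [0.4543, 0.3278, 0.0233]
orientation: [0.0, 0.0, 1.0, 0.0]
wrist_force: [1.0, 0.5, -2.5]
finger_gap: 0.697
grip_force: 65.7
```

Call:
carry_out(rows=[{"hand":-1,"offset":[0,0,0.01],"spin":0},{"hand":-1,"offset":[0,0,0.02],"spin":0},{"hand":-1,"offset":[0,0,0.02],"spin":0}])

```text
t: 18.1
tcp_pos: [0.4543, 0.3278, 0.0217]
orientation: [0.0, 0.0, 1.0, 0.0]
wrist_force: [-0.9, 0.2, 0.1]
finger_gap: 0.702
grip_force: 66.1
```

The bearing's weight has transferred to the floor. Release.

Call:
carry_out(rows=[{"hand":0.7,"offset":[0,0,0],"spin":0},{"hand":0.7,"offset":[0,0,0],"spin":0},{"hand":0.7,"offset":[0,0,0],"spin":0},{"hand":0.7,"offset":[0,0,0],"spin":0},{"hand":0.7,"offset":[0,0,0],"spin":0}])

```text
t: 18.6
tcp_pos: [0.4541, 0.3277, 0.0214]
orientation: [0.0, 0.0, 1.0, 0.0]
wrist_force: [-0.3, -0.2, -0.3]
finger_gap: 0.85
grip_force: 0.0
```

Call:
carry_out(rows=[{"hand":0.7,"offset":[0,0,-0.1],"spin":0},{"hand":0.7,"offset":[0,0,-0.4],"spin":0},{"hand":0.7,"offset":[0,0,-0.8],"spin":0},{"hand":0.7,"offset":[0,0,-0.8],"spin":0}])

```text
t: 19.0
tcp_pos: [0.4582, 0.3296, 0.1082]
orientation: [0.006, 0.0, 1.0, 0.002]
wrist_force: [1.3, 0.6, 0.4]
finger_gap: 0.85
grip_force: 0.0
```

Call:
carry_out(rows=[{"hand":1,"offset":[-0.1,-0.4,0],"spin":0},{"hand":1,"offset":[-0.2,-0.8,0],"spin":0},{"hand":1,"offset":[-0.2,-1,0],"spin":0}])

```text
t: 19.3
tcp_pos: [0.4749, 0.2253, 0.1019]
orientation: [0.001, 0.001, 1.0, -0.0]
wrist_force: [0.1, 0.5, -0.5]
finger_gap: 0.999
grip_force: 0.0
```

Call:
carry_out(rows=[{"hand":1,"offset":[-0.1,-0.4,0],"spin":-0.09},{"hand":1,"offset":[-0.2,-0.8,0],"spin":-0.173},{"hand":1,"offset":[-0.2,-1,0],"spin":-0.173},{"hand":1,"offset":[-0.2,-1,0],"spin":-0.173}])

```text
t: 19.7
tcp_pos: [0.4943, 0.1254, 0.1016]
orientation: [0.0, -0.133, 0.991, -0.0]
wrist_force: [0.3, 0.4, 0.5]
finger_gap: 1.002
grip_force: 0.0
```

```bash
python3 m.py .5035 .0935 .1
python3 - <<'E'
from h import *; from cell import grab_frame; import pickle
S=grab_frame("side"); pickle.dump({"side":S},open("f6.pkl","wb"))
cv2.imwrite("pics/l2.png",cv2.resize(S["color"][150:220,145:250],(600,400),interpolation=cv2.INTER_CUBIC))
E
```

```text
t 19.7 tcp [0.4943 0.1254 0.1016] yaw of tool y 105.32 gap 1.002 grip 0.0 F [0.3 0.4 0.5]
offset [-0.004 -0.332  0.017]
```

View pics/l2.png

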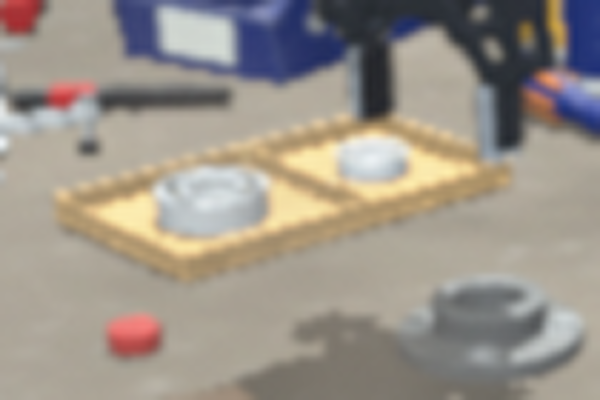

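Both bearings lie flat in their compartments, at (212,200) and (373,158). The flange is clear, with its hub at (490,300).

Call:
carry_out(rows=[{"hand":1,"offset":[0,-0.33,0],"spin":0},{"hand":1,"offset":[0,-0.33,0.2],"spin":0},{"hand":1,"offset":[0,-0.33,0.4],"spin":0},{"hand":1,"offset":[0,-0.33,0.4],"spin":0},{"hand":1,"offset":[0,-0.33,0.4],"spin":0}])

```text
t: 20.25
tcp_pos: [0.5024, 0.0968, 0.0614]
orientation: [-0.0, -0.136, 0.991, 0.0]
wrist_force: [-0.1, -0.9, 0.4]
finger_gap: 0.999
grip_force: 0.0
```

```bash
python3 m.py .5035 .0935 .030
```

```text
t 20.25 tcp [0.5024 0.0968 0.0614] yaw of tool y 105.6 gap 0.999 grip 0.0 F [-0.1 -0.9  0.4]
offset [-0.002 -0.035  0.314]
```

Call:
carry_out(rows=[{"hand":1,"offset":[0,-0.02,0.15],"spin":0},{"hand":1,"offset":[0,-0.02,0.25],"spin":0},{"hand":1,"offset":[0,-0.02,0.31],"spin":0},{"hand":1,"offset":[0,-0.02,0.31],"spin":0},{"hand":1,"offset":[0,-0.02,0.31],"spin":0}])

```text
t: 20.75
tcp_pos: [0.5035, 0.094, 0.0307]
orientation: [0.0, -0.135, 0.991, -0.0]
wrist_force: [-0.3, 0.5, -1.0]
finger_gap: 1.0
grip_force: 0.0
```

Call:
carry_out(rows=[{"hand":-1,"offset":[0,0,0],"spin":0},{"hand":-1,"offset":[0,0,0],"spin":0},{"hand":-1,"offset":[0,0,0],"spin":0},{"hand":-1,"offset":[0,0,0],"spin":0},{"hand":-1,"offset":[0,0,0],"spin":0},{"hand":-1,"offset":[0,0,0],"spin":0}], newtons=80)

```text
t: 21.35
tcp_pos: [0.5041, 0.0936, 0.0318]
orientation: [0.001, -0.135, 0.991, -0.0]
wrist_force: [-2.4, -1.9, 9.5]
finger_gap: 0.616
grip_force: 81.7
```

Call:
carry_out(rows=[{"hand":-1,"offset":[0,0,-0.1],"spin":0},{"hand":-1,"offset":[0,0,-0.3],"spin":0},{"hand":-1,"offset":[0,0,-0.5],"spin":0},{"hand":-1,"offset":[0,0,-0.7],"spin":0.06},{"hand":-1,"offset":[0,0,-0.9],"spin":0.12},{"hand":-1,"offset":[0,0,-0.9],"spin":0.173},{"hand":-1,"offset":[0,0,-0.9],"spin":0.173}])

```text
t: 22.05
tcp_pos: [0.5031, 0.0939, 0.1207]
orientation: [0.0, 0.0, 1.0, 0.0]
wrist_force: [0.1, -0.2, -5.1]
finger_gap: 0.611
grip_force: 84.9
```

```bash
python3 m.py .4955 -.328 .12
python3 - <<'E'
from h import *; from cell import grab_frame; import pickle
S=grab_frame("side");T=grab_frame("top"); pickle.dump({"side":S,"top":T},open("f7.pkl","wb"))
a=cv2.resize(S["color"][130:230,180:310],(390,300),interpolation=cv2.INTER_CUBIC)
b=cv2.resize(T["color"][177:247,345:436],(390,300),interpolation=cv2.INTER_CUBIC)
cv2.imwrite("pics/fl.png",np.hstack([a,b]))
E
```

```text
t 22.05 tcp [0.5031 0.0939 0.1207] yaw of tool y 89.95 gap 0.611 grip 84.9 F [ 0.1 -0.2 -5.1]
offset [ 0.072 -4.22   0.007]
```

View pics/fl.png

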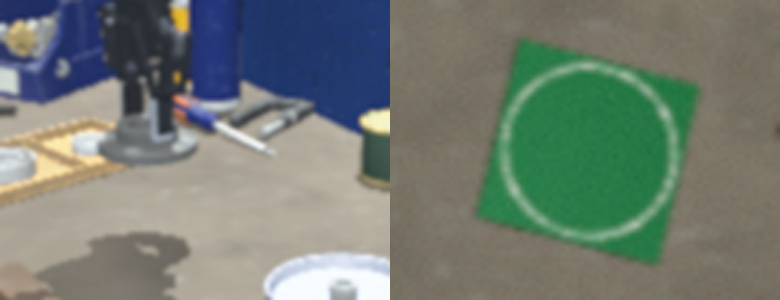

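The flange is held level. The pad ring's centre is at (590,151) in the right crop ≈ (391.3,211.8) full-frame, which agrees with the pad measurement.

Call:
carry_out(rows=[{"hand":-1,"offset":[0,-0.15,0],"spin":0},{"hand":-1,"offset":[0.01,-0.4,0],"spin":0},{"hand":-1,"offset":[0.01,-0.65,0],"spin":0},{"hand":-1,"offset":[0.02,-1,0],"spin":0}])

```text
t: 22.55
tcp_pos: [0.5003, -0.0061, 0.1194]
orientation: [-0.001, -0.001, 1.0, 0.001]
wrist_force: [0.1, 0.2, -4.7]
finger_gap: 0.611
grip_force: 84.9
```

Call:
carry_out(rows=[{"hand":-1,"offset":[0,-0.25,0],"spin":0},{"hand":-1,"offset":[0.01,-0.5,0],"spin":0},{"hand":-1,"offset":[0.01,-0.75,0],"spin":0},{"hand":-1,"offset":[0.02,-1,0],"spin":0}])

```text
t: 22.95
tcp_pos: [0.4983, -0.1068, 0.1194]
orientation: [-0.001, -0.0, 1.0, 0.0]
wrist_force: [0.1, 0.0, -4.0]
finger_gap: 0.61
grip_force: 85.0
```

Call:
carry_out(rows=[{"hand":-1,"offset":[0,-0.25,0],"spin":0},{"hand":-1,"offset":[0.01,-0.5,0],"spin":0},{"hand":-1,"offset":[0.01,-0.75,0],"spin":0},{"hand":-1,"offset":[0.02,-1,0],"spin":0}])

```text
t: 23.35
tcp_pos: [0.4963, -0.2067, 0.1193]
orientation: [-0.001, -0.0, 1.0, 0.001]
wrist_force: [-0.9, -0.2, -3.7]
finger_gap: 0.612
grip_force: 85.0
```

Call:
carry_out(rows=[{"hand":-1,"offset":[0,-0.25,0],"spin":0},{"hand":-1,"offset":[0.01,-0.5,0],"spin":0},{"hand":-1,"offset":[0.01,-0.75,0],"spin":0},{"hand":-1,"offset":[0.02,-1,0],"spin":0},{"hand":-1,"offset":[0.02,-1,0],"spin":0}])

```text
t: 23.85
tcp_pos: [0.4943, -0.3088, 0.1196]
orientation: [-0.0, 0.001, 1.0, -0.0]
wrist_force: [-0.2, 0.4, -4.0]
finger_gap: 0.614
grip_force: 85.1
```

Call:
carry_out(rows=[{"hand":-1,"offset":[0,-0.2,0],"spin":0},{"hand":-1,"offset":[0,-0.21,0.2],"spin":0},{"hand":-1,"offset":[0,-0.21,0.4],"spin":0},{"hand":-1,"offset":[0,-0.21,0.6],"spin":0},{"hand":-1,"offset":[0,-0.21,0.7],"spin":0},{"hand":-1,"offset":[0,-0.21,0.7],"spin":0},{"hand":-1,"offset":[0,-0.21,0.7],"spin":0}])

```text
t: 24.55
tcp_pos: [0.4952, -0.327, 0.0506]
orientation: [0.0, -0.0, 1.0, -0.0]
wrist_force: [-0.2, -0.4, -3.5]
finger_gap: 0.613
grip_force: 85.3
```

```bash
python3 m.py .4955 -.328 .0365
python3 - <<'E'
from h import *; from cell import grab_frame
S=grab_frame("side")
cv2.imwrite("pics/fp.png",cv2.resize(S["color"][220:310,270:380],(550,450),interpolation=cv2.INTER_CUBIC))
E
```

```text
t 24.55 tcp [ 0.4952 -0.327   0.0506] yaw of tool y 90.0 gap 0.613 grip 85.3 F [-0.2 -0.4 -3.5]
offset [-0.003 -0.01   0.141]
```

View pics/fp.png

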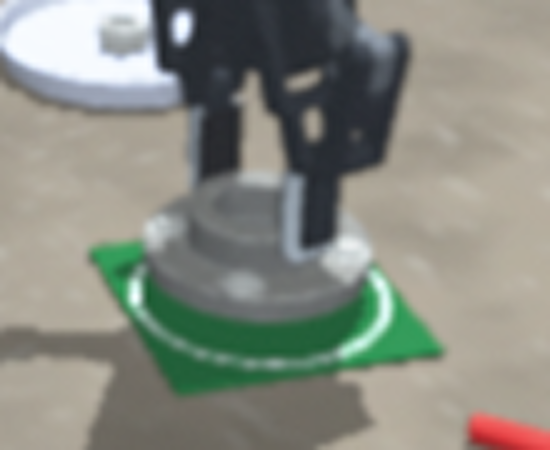

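The flange hovers level over the pad, centred on the ring at about (258,255). Lower it gently.

Call:
carry_out(rows=[{"hand":-1,"offset":[0,0,0.05],"spin":0},{"hand":-1,"offset":[0,0,0.1],"spin":0},{"hand":-1,"offset":[0,0,0.13],"spin":0},{"hand":-1,"offset":[0,0,0.14],"spin":0},{"hand":-1,"offset":[0,0,0.14],"spin":0}])

```text
t: 25.1
tcp_pos: [0.4949, -0.3271, 0.0362]
orientation: [-0.0, 0.0, 1.0, 0.0]
wrist_force: [-0.1, 0.3, -4.2]
finger_gap: 0.615
grip_force: 85.2
```

Call:
carry_out(rows=[{"hand":-1,"offset":[0,0,0.01],"spin":0},{"hand":-1,"offset":[0,0,0.01],"spin":0},{"hand":-1,"offset":[0,0,0.01],"spin":0}])

```text
t: 25.4
tcp_pos: [0.4951, -0.3273, 0.0359]
orientation: [0.0, 0.0, 1.0, -0.0]
wrist_force: [-2.2, 1.5, 2.5]
finger_gap: 0.614
grip_force: 86.0
```

Contact felt. Release and rise.

Call:
carry_out(rows=[{"hand":0.8,"offset":[0,0,0],"spin":0},{"hand":0.8,"offset":[0,0,0],"spin":0},{"hand":0.8,"offset":[0,0,0],"spin":0},{"hand":0.8,"offset":[0,0,0],"spin":0},{"hand":0.8,"offset":[0,0,0],"spin":0}])

```text
t: 25.9
tcp_pos: [0.495, -0.3272, 0.0354]
orientation: [0.0, 0.0, 1.0, -0.0]
wrist_force: [-0.4, -0.4, -0.4]
finger_gap: 0.901
grip_force: 0.0
```

Call:
carry_out(rows=[{"hand":0.8,"offset":[0,0,-0.1],"spin":0},{"hand":0.8,"offset":[0,0,-0.4],"spin":0},{"hand":0.8,"offset":[0,0,-0.9],"spin":0},{"hand":0.8,"offset":[0,0,-1],"spin":0}])

```text
t: 26.3
tcp_pos: [0.4979, -0.3299, 0.1426]
orientation: [0.004, 0.0, 1.0, -0.004]
wrist_force: [0.9, -0.5, 0.3]
finger_gap: 0.901
grip_force: 0.0
```

Call:
carry_out(rows=[{"hand":0.8,"offset":[0.4,0,-0.3],"spin":0},{"hand":0.8,"offset":[0.8,0,-0.5],"spin":0},{"hand":0.8,"offset":[1,0,-0.5],"spin":0},{"hand":0.8,"offset":[1,0,-0.5],"spin":0},{"hand":0.8,"offset":[1,0,-0.5],"spin":0}])

```text
t: 26.8
tcp_pos: [0.3951, -0.3271, 0.1856]
orientation: [0.0, 0.001, 1.0, -0.0]
wrist_force: [0.9, 0.9, -0.5]
finger_gap: 0.898
grip_force: 0.0
```

```bash
python3 m.py
python3 - <<'E'
from h import *; from cell import grab_frame
S=grab_frame("side");T=grab_frame("top")
a=cv2.resize(S["color"][160:310,140:370],(690,450),interpolation=cv2.INTER_CUBIC)
cv2.imwrite("pics/end.png",a)
b=cv2.resize(T["color"][150:270,85:430],(690,240),interpolation=cv2.INTER_CUBIC)
cv2.imwrite("pics/end.png",np.vstack([cv2.resize(a,(690,350)),b]))
c=blob(T,(8,60,80),(28,255,255),(85,155,175,275)); print(cv2.boundingRect(c),[ (v) for v in cv2.approxPolyDP(cv2.convexHull(c),5,True)[:,0].tolist()])
E
```

```text
t 26.8 tcp [ 0.3951 -0.3271  0.1856] yaw of tool y 89.92 gap 0.898 grip 0.0 F [ 0.9  0.9 -0.5]
(94, 166, 70, 97) [[145.0, 166.0], [163.0, 250.0], [111.0, 262.0], [94.0, 178.0]]
```

View pics/end.png

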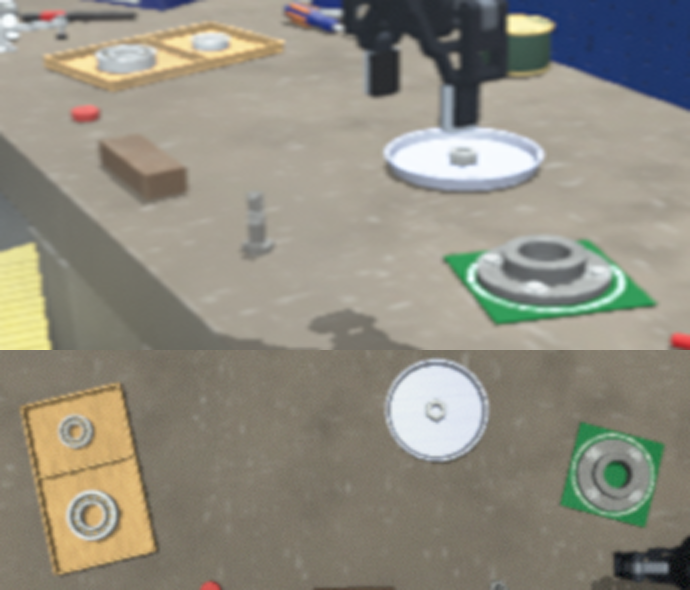

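In the top crop the small bearing is at (76,432) against a compartment middle of (79,431). The large bearing is at (93,515) against (97,514), and the flange sits on the ring centre at (613,475). The nut is in the dish at (436,410) and the tray is unmoved. All parts are about 5 mm or less from their middles, so I hand in.

```bash
python3 -c "
from cell import arm
print(arm.finish_job())"
```

```text
the job is handed in; nothing more can be done
None
```

I took the whole stack down and handed the job in at about 27 s of the 109 s allowed. In the last pictures the nut lies flat in the dish, both bearings and the flange sit within about 5 mm of their middles, and the tray hasn't moved; the hand-in returned no verdict.

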